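# Stay the guard open and trim the test panel

## Task

On the gearbox test panel, push up the spring-loaded clear flip cover with the nose of the steel stay bar and lay the bar in the channel on the panel, its tail against the channel's end wall, so that it keeps the cover open by itself. Then turn the knob under the cover clockwise until it is fully against its end stop, and leave the cover propped. Work gently: do not force the cover against its hinge stop or wrench the knob, do not let the cover drop shut, and leave the other things on the bench where they are.

Things in the scene. Friction and masses are not known exactly. Their poses are not given: they have to be found in the camera images.
- panel: Grey steel test panel fixed to the bench, 120 (x) x 220 (y) x 70 mm high; origin under its centre; x axis to the hinge side, away from the robot; y left, z up; yaw varies. On it lies a top deck in slotted mounts, carrying the cover's hinge and the bar's channel together; it is set, unmeasured, up to 10 mm nearer or farther along x than the nominal places given here, and does not move under load.
- channel (a point): Nominal point (panel frame -30, 65, 90 mm) on the floor of the aluminium channel, centre line, at the inner face of the 5 mm end wall that closes it towards the robot; true x is up to 10 mm off with the deck. Axes as the panel's. Channel runs 75 mm along +x, open there. Wall and side rails stand 10 mm above the floor; rails 10 wide, 20 mm apart. The seated bar's nose points to +x.
- cover (a joint): Cover angle: 0 shut, grows as it opens up and away from the robot, hinge stop at 1.75. A 0.22 kg cover; a spring (0.05 N m shut, 0.15 at 90 degrees) closes it at every angle: let go, it falls shut. On the nose of the seated bar it rests at about 1.65; there the nose can go only 3 mm further until the hinge stop, so the tail must find its way down past the end wall by feel, or by this angle.
- stay_tab (a point): Loose steel stay bar, 0.10 to 0.21 kg, on the bench: 120 long x 16 wide x 16 mm high with an upright grip tab on top, 36 long x 16 wide x 36 high. The point is the tab's centre, 34 mm above the bar's underside. x axis along the bar to its nose, z up. Nose end (round, radius 8, level axis 8 above the underside) 85 mm ahead, flat tail 35 mm behind. Grip the tab from above across 16 mm.
- knob_grip (a point): Centre of the knob's grip bar, on the knob's axis, 91 mm above the bench, at panel -5, -35 mm (not shifted with the deck). A black 42 mm disc, 8 mm high, with a bar grip 40 long x 14 wide x 26 mm high on top (top 32 mm above the panel's top). x axis along the bar, z up.
- knob (a joint): Knob angle, grows clockwise seen from above, 0 = bar along the panel's x axis; end stop at 1.4 rad. Stiff: 0.10 N m friction. The grip is plastic: 20 to 30 N of grip per finger turns it and is as much as it should take; at the stop the turning moment on the wrist rises steeply above 0.3 N m.
- bearing: bystander: steel bearing ring, 60 mm across, 16 mm high
- gear: bystander: dark steel gear, 80 mm across, 32 mm high, origin under its centre
- socket: bystander: steel wrench socket, 38 mm across, 45 mm high
- wrench: bystander: open wrench, 170 mm
- mallet: bystander: hammer
- block: bystander: wood block 100 x 45 x 35 mm
- driver: bystander: screwdriver
- hinge (a point): Nominal middle of the cover's hinge line (panel frame 50, 0, 72 mm), along y; true x is up to 10 mm off with the deck. Cover: clear plate, dark steel edging, 226 wide, 130 mm rear to front, 4 thick; at its rear an upright steel strip goes 40 mm down to the hinge. Shut, the plate is level, its underside 38 mm above the hinge line, its front 20 mm out over the panel's front; open at front and sides.

How it is judged:
By the outcome, as a careful person would: the job done as asked, in the order asked, and still so for the second after the job is handed in, with the robot touching nothing.
It also fails if it takes over 72 s, if anything falls off the work surface, if the arm or the gripper's body presses on something with over 40 N, if the wrist force passes 120 N, or if a joint passes its speed limit or range.

## Robot

A 6-joint arm with a two-finger parallel gripper is mounted at the origin on the work surface. World frame = base frame: x ahead of the robot, y to its left, z up, the work surface at z = 0. Lengths are in mm, angles in rad, forces in N, time in s.
With the tool pointing down it reaches from about 350 to 775 mm from the base axis. Payload 7.3 kg.
Tool frame: the origin (TCP) lies midway between the tips of the shut fingers; the grasp point (between the pads) lies 19 mm behind it; z points along the fingers, y is the direction in which the jaws open and shut (so a half turn about z gives the same grasp; the last joint's range is limited). The gripper opens to 92 mm and grips with 3 to 60 N. Pads are 19 mm wide; open, the fingers measure 130 mm over their backs; the gripper's body (75 mm by 190 mm) begins 47 mm behind the grasp point.
Start: joints at [-1.464, 0.342, 1.524, -0, 1.275, -0.146], TCP at [131.333, -508.327, 226.741] pointing down, gripper open.
Joint ranges: [-2.53, 2.53], [-0.77, 2.02], [0.04, 2.7], [-1, 4.14], [0.28, 2.66], [-3.11, 3.11]. Speed limits (rad/s): [2.57, 2.57, 3.14, 3.14, 3.14, 3.14].

## Interface

Orientations are given as [roll, pitch, yaw] about the fixed x, y, z axes, in that order (R = Rz(yaw) Ry(pitch) Rx(roll)).
In Python, from plant import sensors, imaging, ticket gives the robot as it stands. The module is installed in compiled form; this text tells all that it offers.
- The arm moves only by the tool arm_command, never from a script. Its argument "increments" is one flat list of numbers, 5 for each row, row after row: the closure, from 0 (fully open) to 1 (shut), then the shift along the tool's x, y, z in mm, then the turn about the tool's z in degrees. In form: [hand, dx, dy, dz, spin, hand, dx, dy, dz, spin, ...]. A call has 1 to 20 rows; each row is the pose to reach, as a shift and turn from the pose commanded when the call began, along the tool's axes at that moment; what a row does not reach only later rows make up. A row lasts 1/8 s, in which the tool goes at most 62.5 mm and 10.7 degrees, less where a joint would pass 70% of its speed; a pose out of reach is approached as far as the arm can. A call with a gripper value outside its range is refused whole. The fingers move at their own pace and stop on an object; the grip force is fixed at half the most. Time passes only in rows, so rows that repeat a pose let the fingers close. It gives the time, the measured TCP pose, the force and the opening at its end, in the units of the state.
- sensors.get_obs(): the state, without advancing time (a new reading comes with each control period).
- imaging.capture(name): name is "side" or "top"; returns the picture (480x640x3 uint8, blue, green, red); there is no depth.
- imaging.calibration(name): a dict with "fx", "fy", "cx", "cy" (pixels), "world_to_cam" (4x4, takes a point from world to camera coordinates). Camera axes: x right, y down, z forward; pixel columns grow to the right and rows downward; lengths in mm; the calibration is good to about 2 mm. A picture is of the moment at which its call begins. calibration takes no time and is no camera call.
- ticket.close_job(): hands the job in, once; it reports no verdict.
The state is a dict: "time": time; "joint_positions": joint angles; "dq": joint speeds; "tau": joint torques, N m; "tool_pos": TCP position; "tcp_rot": TCP orientation; "contact_force": force on the tool from outside, world axes, zero at the start; "moment": the same for the moment, N m; "grip_width": finger opening in mm.
Only numpy, scipy, OpenCV 4.12 (cv2) and the standard library are available. Lean on these libraries where they do the work, as an engineer would, in place of code of your own. Each camera call takes 0.05 s, during which the arm holds its last target. There are 200 camera calls.

## Working session

There is one attempt and no reset: what is moved stays moved. The work goes in short steps, Python scripts to look and compute and a tool call to move; the robot and the scene stay as the last step left them, time stands still between calls to the robot, and variables do not carry over. Pictures are saved under pics/ and viewed, about 8 in all and at most 12, crops included, and the job is handed in when it is done.

Besides the shell and the picture viewer there is one more tool, called after "Request:" as name(argument=value, ...), one argument or row to a line, values as JSON. arm_command: Moves the arm, as the interface text tells. Its arguments: {"type":"object","properties":{"increments":{"type":"array","items":{"type":"number"}}},"required":["increments"]}

```bash
mkdir -p pics
cat > h.py <<'E'
import numpy as np, cv2
from plant import sensors, imaging, ticket
def cal(n):
    c=imaging.calibration(n); return c, np.array(c["world_to_cam"])
def proj(n,P):
    c,T=cal(n); P=np.atleast_2d(P); q=P@T[:3,:3].T+T[:3,3]
    return np.c_[c["fx"]*q[:,0]/q[:,2]+c["cx"], c["fy"]*q[:,1]/q[:,2]+c["cy"]]
def back(n,uv,z):
    c,T=cal(n); uv=np.atleast_2d(uv); R=T[:3,:3]; o=-R.T@T[:3,3]
    d=np.c_[(uv[:,0]-c["cx"])/c["fx"],(uv[:,1]-c["cy"])/c["fy"],np.ones(len(uv))]@R
    return o+d*((z-o[2])/d[:,2])[:,None]
def st():
    o=sensors.get_obs(); 
    for k in ("time","joint_positions","tool_pos","tcp_rot","contact_force","moment","grip_width"): print(k,np.round(o[k],3))
E
python3 - <<'E'
from h import *
np.set_printoptions(suppress=True,precision=2)
for n in("top","side"):
    cv2.imwrite(f"pics/{n}0.png",imaging.capture(n)); c,T=cal(n); print(n,c["fx"],c["cx"],c["cy"]); print(T, -T[:3,:3].T@T[:3,3])
st()
E
```

```text
top 450.7664998423051 323.7758917870119 242.96732730582167
[[ -0.03  -1.    -0.     8.69]
 [ -1.     0.03  -0.04 554.58]
 [  0.04   0.    -1.   892.45]
 [  0.     0.     0.     1.  ]] [515.75  -9.36 915.43]
side 443.1246847612851 318.1808085161538 236.99646211819663
[[   0.96   -0.27   -0.02 -548.44]
 [  -0.15   -0.46   -0.88  155.6 ]
 [   0.23    0.85   -0.48  829.01]
 [   0.      0.      0.      1.  ]] [ 364.65 -777.75  523.83]
time 0.1
joint_positions [-1.46  0.34  1.52 -0.    1.27 -0.15]
tool_pos [ 131.29 -507.95  226.13]
tcp_rot [-3.14 -0.    0.25]
contact_force [0.35 0.85 0.21]
moment [-0.01  0.01 -0.04]
grip_width 91.949
```

View pics/top0.png

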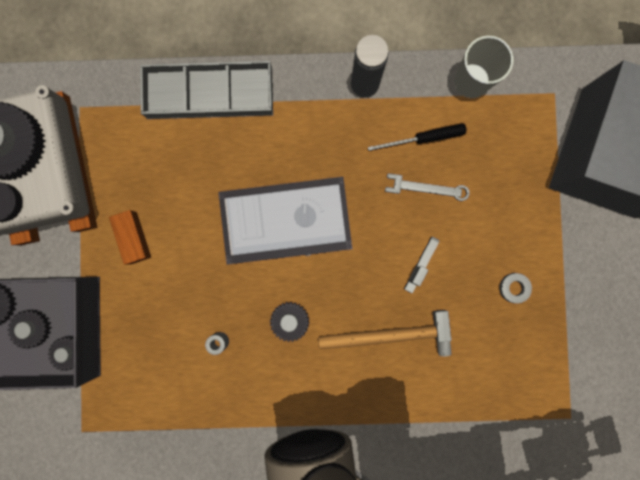

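View pics/side0.png

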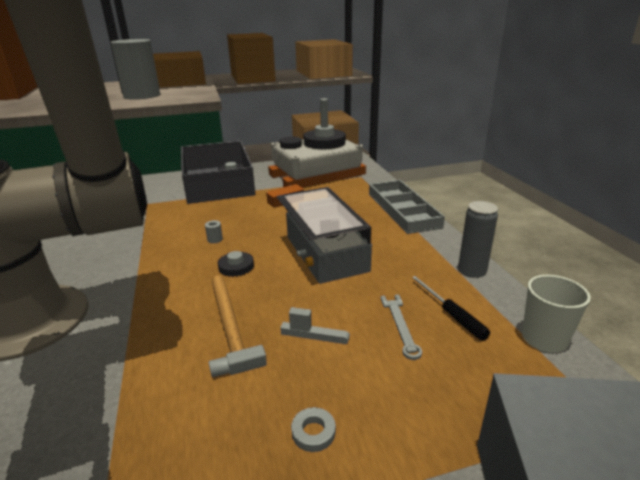

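The top view shows the panel around (285,220) with the cover shut and the stay bar at about (422,264). The tab is toward the lower end, so the nose points up-right, to (434,240). The side view agrees. I'll enlarge crops of both.

Run:
```python
from h import *
t=cv2.imread("pics/top0.png"); s=cv2.imread("pics/side0.png")
a=cv2.resize(t[165:275,210:360],None,fx=5,fy=5,interpolation=cv2.INTER_CUBIC)[:, :750]
cv2.imwrite("pics/c1.png",a)
b=cv2.resize(t[225:305,395:450],None,fx=7,fy=7,interpolation=cv2.INTER_CUBIC)
d=cv2.resize(s[300:355,270:360],None,fx=4.5,fy=4.5,interpolation=cv2.INTER_CUBIC)
o=np.zeros((560,800,3),np.uint8); o[:,:385]=b; o[:d.shape[0],390:390+d.shape[1]]=d[:, :410]
cv2.imwrite("pics/c2.png",o)
```

```text
(no output)
```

View pics/c1.png

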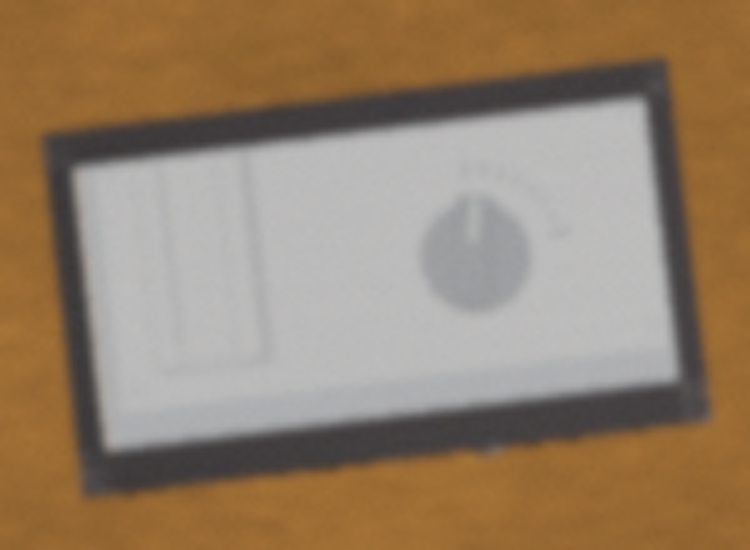

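View pics/c2.png

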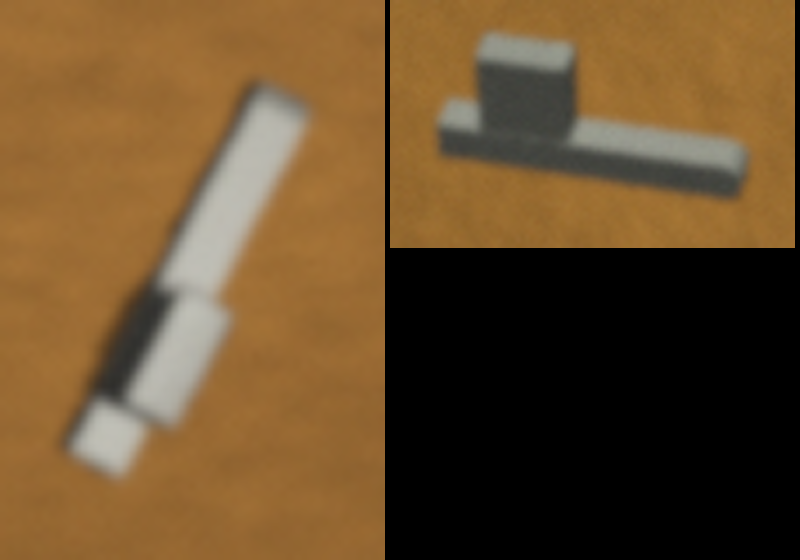

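Run:
```python
from h import *
np.set_printoptions(suppress=True,precision=1)
c1=lambda p:np.array(p)/5+[210,165]-0.4
c2=lambda p:np.array(p)/7+[395,225]-0.4
cov=back("top",c1([(45,135),(662,62),(708,420),(88,495)]),114);print(cov)
e=cov[[1,2,3,0]]-cov; print(np.linalg.norm(e,axis=1),np.degrees(np.arctan2(e[:,1],e[:,0])))
kd=back("top",c1([(475,252)]),78)[0]; print("knob disc",kd)
ch=back("top",c1([(160,165),(180,365),(248,150),(268,355)]),100); print(ch)
# edge rear-line / front-line
bar=back("top",c2([(68,447),(122,475),(255,82),(308,110)]),16); tab=back("top",c2([(180,290),(232,315),(178,425),(125,400)]),52)
print(bar,tab,tab.mean(0)); a=bar[2:].mean(0)-bar[:2].mean(0); print(np.linalg.norm(a),np.degrees(np.arctan2(a[1],a[0])))
t2=bar[:2].mean(0)+a/np.linalg.norm(a)*35;print("tab from bar",t2)
d=lambda p:(np.array(p)-[390,0])/4.5+[270,300]-.4
print("side tab top",back("side",d([(482,60),(487,35),(573,43),(570,70)]),52).mean(0))
print("side nose/tail top", back("side",d([(745,145),(742,170)]),16), back("side",d([(440,125),(450,100)]),16))
```

```text
[[647.7 177.7 114. ]
 [667.4 -43.8 114. ]
 [538.8 -56.2 114. ]
 [518.5 164.9 114. ]]
[222.4 129.3 222.  129.8] [ -84.9 -174.5   95.2    5.7]
knob disc [605.   26.6  78. ]
[[637.8 139.4 100. ]
 [564.7 133.7 100. ]
 [642.3 107.2 100. ]
 [567.4 101.7 100. ]]
[[ 459.3 -164.9   16. ]
 [ 450.9 -179.9   16. ]
 [ 561.4 -222.    16. ]
 [ 553.  -236.8   16. ]] [[ 503.4 -190.8   52. ]
 [ 496.1 -204.7   52. ]
 [ 466.6 -188.8   52. ]
 [ 473.9 -174.7   52. ]] [ 485.  -189.7   52. ]
116.94775260347754 -29.165588938667792
tab from bar [ 485.7 -189.4   16. ]
side tab top [ 485.6 -191.9   52. ]
side nose/tail top [[ 560.4 -226.3   16. ]
 [ 554.8 -239.2   16. ]] [[ 451.8 -180.8   16. ]
 [ 458.5 -167.3   16. ]]
```

```bash
cat >> h.py <<'E'
def rel(x,y,z,yaw_deg):
    "row for a target TCP pose from the present measured pose"
    o=sensors.get_obs(); p=np.array(o["tool_pos"]); a=np.array(o["tcp_rot"])[2]
    d=np.array([x,y,z])-p; sp=-((yaw_deg-np.degrees(a)+180)%360-180)
    print("row", np.round([d[0]*np.cos(a)+d[1]*np.sin(a), d[0]*np.sin(a)-d[1]*np.cos(a), -d[2], sp],2))
YAW=np.radians(5.4); O=np.array([606.7,61.9])   # panel
def pan(x,y): c,s=np.cos(YAW),np.sin(YAW); return O+[x*c-y*s,x*s+y*c]
E
python3 -c "
from h import *
rel(485.5,-190.5,120,151)"
```

```text
row [ 422.36 -218.74  106.13 -136.51]
```

Request:
arm_command(
  increments=[0,105,-55,0,-34,0,210,-110,20,-68,0,320,-165,60,-102,0,422,-219,106,-136.5,0,422,-219,106,-136.5,0,422,-219,106,-136.5,0,422,-219,106,-136.5,0,422,-219,106,-136.5,0,422,-219,106,-136.5,0,422,-219,106,-136.5,0,422,-219,106,-136.5,0,422,-219,106,-136.5,0,422,-219,106,-136.5,0,422,-219,106,-136.5,0,422,-219,106,-136.5],
)

```text
time: 1.98
tool_pos: [485.0, -190.7, 120.5]
tcp_rot: [-3.142, -0.0, 2.633]
contact_force: [-0.4, -0.2, 1.1]
grip_width: 92.0
```

Run:
```python
from h import *
st(); rel(485.5,-190.5,19,151)
t=imaging.capture("top"); s=imaging.capture("side")
o=np.zeros((600,800,3),np.uint8)
o[:,:400]=cv2.resize(t[200:350,360:460],(400,600),interpolation=cv2.INTER_CUBIC)
o[:,400:]=cv2.resize(s[210:390,240:360],(400,600),interpolation=cv2.INTER_CUBIC)
cv2.imwrite("pics/p5.png",o)
```

```text
time 1.975
joint_positions [-0.522  0.447  1.684 -0.     1.012 -1.583]
tool_pos [ 485.027 -190.68   120.54 ]
tcp_rot [-3.142 -0.     2.633]
contact_force [-0.43  -0.214  1.126]
moment [ 0.033 -0.129 -0.023]
grip_width 92.002
row [ -0.33   0.39 101.54  -0.17]
```

View pics/p5.png

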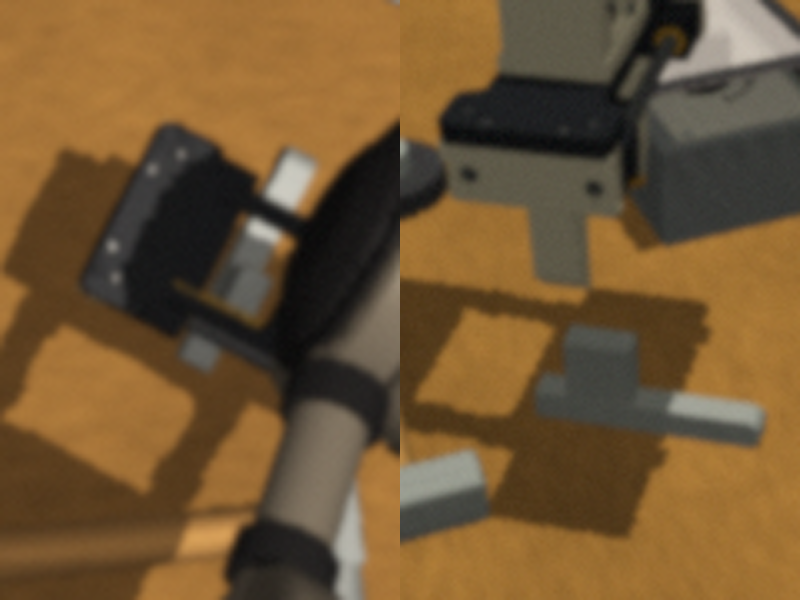

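The picture shows the gripper above the tab with the jaws across it and its wide side along the jaws. The way down is clear.

Request:
arm_command(
  increments=[0,0,0,50,0,0,0,0,90,0,0,0,0,101.5,0,0,0,0,101.5,0,0.6,0,0,101.5,0,1,0,0,101.5,0,1,0,0,101.5,0,1,0,0,101.5,0,1,0,0,101.5,0,1,0,0,101.5,0,1,0,0,101.5,0],
)

```text
time: 3.45
tool_pos: [485.1, -190.8, 19.2]
tcp_rot: [-3.142, -0.0, 2.635]
contact_force: [-0.3, -0.1, 0.0]
grip_width: 26.2
```

```bash
python3 -c "
from h import *
st()
p=pan(-160,65); print(p); rel(*p,180,185.4)"
```

```text
time 3.45
joint_positions [-0.522  0.596  1.774 -0.     0.772 -1.586]
tool_pos [ 485.123 -190.764   19.159]
tcp_rot [-3.142 -0.     2.635]
contact_force [-0.334 -0.145  0.028]
moment [ 0.064 -0.184 -0.031]
grip_width 26.159
[441.2930453  111.55419757]
row [ 184.98  243.1  -160.84  -34.42]
```

Request:
arm_command(
  increments=[1,0,0,0,0,1,0,0,0,0,1,0,0,0,0,1,0,0,-5,0,1,0,0,-20,0,1,0,0,-60,0,1,0,0,-110,0,1,10,10,-150,-3,1,35,40,-161,-10,1,70,85,-161,-17,1,110,140,-161,-24,1,150,195,-161,-31,1,180,235,-161,-34,1,185,243,-161,-34.4,1,185,243,-161,-34.4,1,185,243,-161,-34.4],
)

```text
time: 5.45
tool_pos: [441.6, 110.3, 180.5]
tcp_rot: [-3.141, 0.0, -3.049]
contact_force: [-0.1, -0.5, -2.2]
grip_width: 15.9
```

Run:
```python
from h import *
st()
t=imaging.capture("top"); s=imaging.capture("side")
o=np.zeros((600,800,3),np.uint8)
o[:,:400]=cv2.resize(t[165:345,200:320],(400,600),interpolation=cv2.INTER_CUBIC)
o[:,400:]=cv2.resize(s[120:300,225:345],(400,600),interpolation=cv2.INTER_CUBIC)
cv2.imwrite("pics/p6.png",o)
```

```text
time 5.45
joint_positions [ 7.600e-02  2.620e-01  1.778e+00 -1.000e-03  1.101e+00 -1.586e+00]
tool_pos [441.55  110.267 180.457]
tcp_rot [-3.141  0.    -3.049]
contact_force [-0.082 -0.55  -2.206]
moment [ 0.058 -0.142 -0.017]
grip_width 15.923
```

View pics/p6.png

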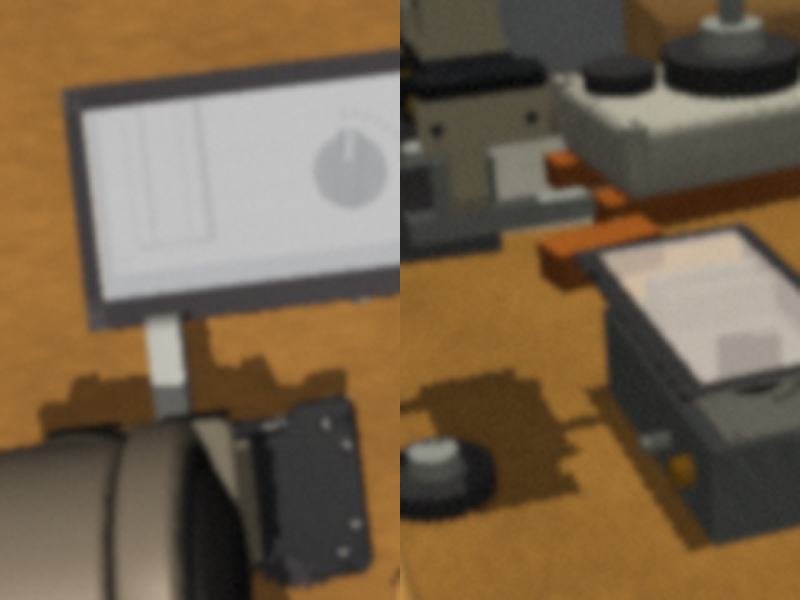

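The bar is held level: its nose is at crop (165,317) in the top view, and the grip width is 15.9. Next I'll get the channel's lateral position and the deck shift from edge profiles rectified into the panel frame.

```bash
cat >> h.py <<'E'
def rect(img,z,x0,x1,y0,y1,k=4,n="top"):
    "image resampled in the panel frame at height z: rows x (down = +x), cols y"
    xs=np.arange(x0,x1,1/k); ys=np.arange(y0,y1,1/k); X,Y=np.meshgrid(xs,ys,indexing="ij")
    c,s=np.cos(YAW),np.sin(YAW); W=np.c_[(O[0]+X*c-Y*s).ravel(),(O[1]+X*s+Y*c).ravel(),np.full(X.size,z)]
    uv=proj(n,W).astype(np.float32).reshape(*X.shape,2)
    return xs,ys,cv2.remap(cv2.cvtColor(img,cv2.COLOR_BGR2GRAY).astype(np.float32),uv[...,0],uv[...,1],cv2.INTER_CUBIC)
E
python3 - <<'E'
from h import *
t=cv2.imread("pics/top0.png")
xs,ys,g=rect(t,100,-25,25,30,100); p=g.mean(0)
print("y profile z100"); print([(float(y),round(float(v),1)) for y,v in zip(ys[::6],p[::6])])
xs,ys,g=rect(t,100,-60,60,57,73); p=g.mean(1)
print("x profile"); print([(float(y),round(float(v),1)) for y,v in zip(xs[::6],p[::6])])
xs,ys,g=rect(t,114,-100,80,-60,60); p=g.mean(1)
print("x profile cover z114"); d=np.gradient(p); i=np.argsort(-abs(d))[:24]; print(sorted((float(xs[j]),round(float(d[j]),1)) for j in i))
# bar now
t=imaging.capture("top"); xs,ys,g=rect(t,177.5,-108,-90,45,85); p=g.mean(0);d=np.gradient(p); print("bar",ys[d.argmax()],ys[d.argmin()])
print([(float(y),round(float(v),1)) for y,v in zip(ys[::4],p[::4])])
o=sensors.get_obs(); dd=np.array(o["tool_pos"])[:2]-O; c,s=np.cos(YAW),np.sin(YAW); print("tcp panel",dd@[c,s],dd@[-s,c])
E
```

```text
y profile z100
[(30.0, 186.6), (31.5, 186.4), (33.0, 186.5), (34.5, 186.8), (36.0, 186.8), (37.5, 186.5), (39.0, 185.2), (40.5, 181.9), (42.0, 177.5), (43.5, 175.4), (45.0, 177.5), (46.5, 182.0), (48.0, 185.6), (49.5, 186.6), (51.0, 186.2), (52.5, 185.0), (54.0, 184.2), (55.5, 184.5), (57.0, 185.9), (58.5, 186.5), (60.0, 186.5), (61.5, 186.4), (63.0, 186.4), (64.5, 186.4), (66.0, 186.4), (67.5, 186.8), (69.0, 186.9), (70.5, 186.0), (72.0, 183.9), (73.5, 181.4), (75.0, 180.7), (76.5, 182.8), (78.0, 185.5), (79.5, 186.4), (81.0, 185.7), (82.5, 185.1), (84.0, 184.7), (85.5, 184.9), (87.0, 186.2), (88.5, 187.1), (90.0, 187.3), (91.5, 187.2), (93.0, 186.9), (94.5, 186.5), (96.0, 185.3), (97.5, 182.7), (99.0, 178.7)]
x profile
[(-60.0, 164.7), (-58.5, 172.3), (-57.0, 174.2), (-55.5, 174.0), (-54.0, 174.4), (-52.5, 175.1), (-51.0, 177.2), (-49.5, 180.6), (-48.0, 184.0), (-46.5, 186.0), (-45.0, 186.6), (-43.5, 186.3), (-42.0, 186.1), (-40.5, 185.2), (-39.0, 183.0), (-37.5, 181.5), (-36.0, 181.7), (-34.5, 183.0), (-33.0, 184.4), (-31.5, 185.8), (-30.0, 186.3), (-28.5, 186.6), (-27.0, 186.4), 
[... 1173 characters left out ...]
8), (40.25, -5.5), (40.5, -5.2), (40.75, -4.7)]
bar 54.5 71.0
[(45.0, 64.1), (46.0, 63.9), (47.0, 63.8), (48.0, 63.7), (49.0, 63.0), (50.0, 62.1), (51.0, 62.7), (52.0, 68.4), (53.0, 85.2), (54.0, 111.9), (55.0, 142.5), (56.0, 166.7), (57.0, 181.7), (58.0, 188.1), (59.0, 189.8), (60.0, 189.8), (61.0, 189.5), (62.0, 189.2), (63.0, 188.8), (64.0, 188.6), (65.0, 188.4), (66.0, 188.1), (67.0, 187.5), (68.0, 184.4), (69.0, 177.9), (70.0, 166.2), (71.0, 149.9), (72.0, 132.4), (73.0, 118.2), (74.0, 111.3), (75.0, 108.4), (76.0, 107.5), (77.0, 106.7), (78.0, 106.1), (79.0, 106.0), (80.0, 105.6), (81.0, 105.4), (82.0, 105.4), (83.0, 105.8), (84.0, 106.4)]
tcp panel -159.8915935540136 63.68464664425442
```

Run:
```python
from h import *
t=cv2.imread("pics/top0.png")
def sub(ys,p,a,b,mn=True):
    m=(ys>a)&(ys<b); q=p[m].max()-p[m]; q=np.clip(q-0.4*q.max(),0,None); return (ys[m]*q).sum()/q.sum()
for a,b in((-28,-8),(-8,12),(12,32)):
    xs,ys,g=rect(t,100,a,b,30,100); p=g.mean(0); print("ch",(a+b)/2,[round(sub(ys,p,*r),2) for r in((39,49),(51,58),(70,79.5),(81,88))])
for a,b in((-70,-30),(30,70)):
    xs,ys,g=rect(t,114,-80,60,a,b); d=np.gradient(g.mean(1)); print("cov",a,xs[d.argmax()],xs[d.argmin()])
t=imaging.capture("top")
for a,b in((-122,-112),(-106,-96),(-96,-88)):
    xs,ys,g=rect(t,177.5,a,b,45,85); p=g.mean(0);m=(ys<63); d=np.gradient(p); 
    print("bar",a,np.interp(125,p[(ys>51)&(ys<58)],ys[(ys>51)&(ys<58)]), np.interp(-150,-p[(ys>66)&(ys<75)],ys[(ys>66)&(ys<75)]))
```

```text
ch -18.0 [np.float64(43.48), np.float64(54.52), np.float64(74.55), np.float64(83.84)]
ch 2.0 [np.float64(43.47), np.float64(54.14), np.float64(74.58), np.float64(84.12)]
ch 22.0 [np.float64(43.53), np.float64(54.33), np.float64(74.58), np.float64(84.14)]
cov -70 -63.5 39.5
cov 30 -63.5 39.5
bar -122 57.75 66.25
bar -106 54.555071940551386 71.20798117959203
bar -96 54.40367732134498 71.36313171812056
```

Request:
arm_command(
  increments=[1,6,0.7,20,0,1,12,1.3,50,0,1,12,1.3,80,0,1,12,1.3,80.5,0,1,0,1.3,80.5,0,1,-14,1.3,80.5,0,1,-28,1.3,80.5,0,1,-28,1.3,74,0,1,-28,1.3,68,0,1,-30,1.3,62,0,1,-33,1.3,57,0,1,-33,1.3,57,0],
)

```text
time: 7.15
tool_pos: [474.1, 115.9, 123.6]
tcp_rot: [-3.142, 0.0, -3.048]
contact_force: [0.1, 0.0, -2.2]
grip_width: 15.9
```

```bash
cat >> h.py <<'E'
def tp():
    o=sensors.get_obs(); c,s=np.cos(YAW),np.sin(YAW); d=np.array(o["tool_pos"])[:2]-O
    print("t",o["time"],"tcp panel",np.round([d@[c,s],d@[-s,c],o["tool_pos"][2]],2),"yaw",round(np.degrees(o["tcp_rot"][2])%360,2),
     "F",np.round([np.array(o["contact_force"])[:2]@[c,s],np.array(o["contact_force"])[:2]@[-s,c],o["contact_force"][2]],1),"M",np.round(o["moment"],2),"w",round(o["grip_width"],1))
E
python3 -c "
from h import *
tp(); s=imaging.capture('side'); t=imaging.capture('top')
o=np.zeros((600,800,3),np.uint8)
o[:]=cv2.resize(s[120:270,210:410],(800,600),interpolation=cv2.INTER_CUBIC)
cv2.imwrite('pics/p7.png',o)"
```

```text
t 7.15 tcp panel [-126.95   66.27  123.56] yaw 185.39 F [ 0.1  0.  -2.2] M [ 0.18 -0.05  0.02] w 15.9
```

View pics/p7.png

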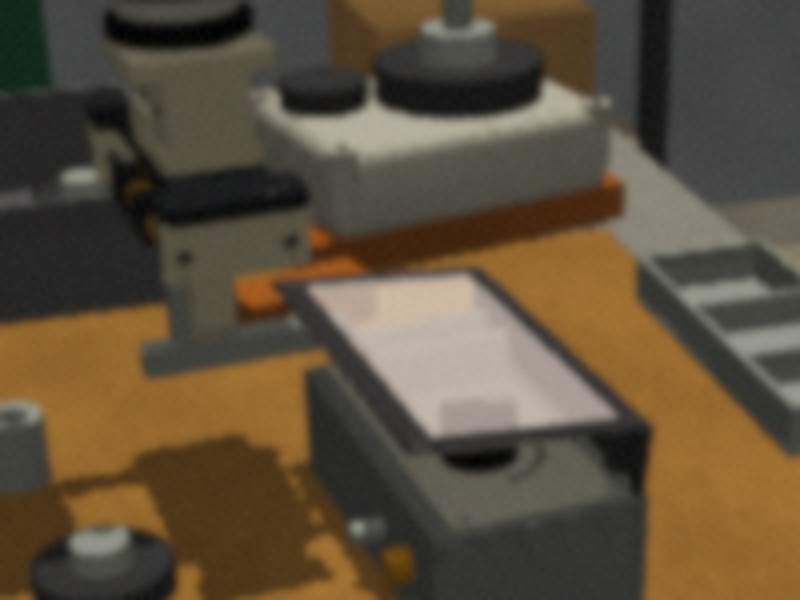

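```bash
cat >> h.py <<'E'
def cover(th,u,v,y,hx=50,n="side"):
    x=hx-u*np.cos(th)+v*np.sin(th); z=72+u*np.sin(th)+v*np.cos(th)
    return proj(n,[*pan(x,y),z])[0]
E
python3 -c "
from h import *
for th in(0,.05,.1,.15,.2): print(th,cover(th,130,38,-113),cover(th,130,38,113),cover(th,0,42,-113),cover(th,130,42,113,n='top'),cover(th,130,42,-113,n='top'))"
```

```text
0 [308.94699079 239.90252875] [275.83663715 196.39394348] [370.00939423 225.51699301] [226.12735862 264.83021924] [352.3134169  249.16953051]
0.05 [309.85007853 236.74346174] [276.49720684 193.69865596] [370.95088586 225.34672042] [225.17824723 263.57611309] [352.37118559 247.79124971]
0.1 [310.9180427 233.5851622] [277.29665137 191.01248405] [371.88676535 225.22372696] [224.20863461 262.12053756] [352.40276536 246.21233579]
0.15 [312.14899152 230.43729438] [278.23355483 188.34343282] [372.81455761 225.14822595] [223.22101473 260.46317793] [352.40743676 244.43287539]
0.2 [313.54040544 227.30963108] [279.30600825 185.69954871] [373.73182236 225.12029598] [222.21806545 258.60451707] [352.38455644 242.45376554]
```

The side view shows the cover resting on the nose, with its far front corner at (280,191). That is about 0.1 rad, as planned. I'll continue along the arc.

Request:
arm_command(
  increments=[1,-4,-0.4,-6,0,1,-9,-0.8,-12,0,1,-14,-1.3,-18,0,1,-23,-1.3,-24,0,1,-33,-1.3,-30,0,1,-43,-1.3,-35,0,1,-52,-1.3,-37,0,1,-61,-1.3,-38,0,1,-69,-1.3,-38,0,1,-77,-1.3,-37,0,1,-85,-1.3,-34,0,1,-93,-1.3,-30,0,1,-101,-1.3,-26,0,1,-108,-1.3,-21.5,0,1,-113,-1.3,-17,0,1,-116,-1.3,-14,0,1,-116,-1.3,-14,0],
)

```text
time: 9.38
tool_pos: [589.4, 125.4, 136.8]
tcp_rot: [-3.141, -0.001, -3.048]
contact_force: [-1.2, 1.1, -1.9]
grip_width: 15.8
```

```bash
python3 -c "
from h import *
tp(); s=imaging.capture('side'); t=imaging.capture('top');tp()
o=np.zeros((600,800,3),np.uint8)
o[:,:400]=cv2.resize(s[90:270,240:360],(400,600),interpolation=cv2.INTER_CUBIC)
o[:,400:]=cv2.resize(t[140:290,210:310],(400,600),interpolation=cv2.INTER_CUBIC)
cv2.imwrite('pics/p8.png',o)
for th in(1.2,1.3,1.4,1.5): print(th,[cover(th,130,v,y) for v,y in((38,-113),(38,113))],[cover(th,130,v,y,n='top') for v,y in((38,-113),(38,113))])"
```

```text
t 9.375 tcp panel [-11.21  64.88 136.78] yaw 185.39 F [-1.1  1.2 -1.9] M [ 0.04  0.25 -0.02] w 15.8
t 9.475 tcp panel [-11.53  64.91 136.97] yaw 185.39 F [-2.2  0.8 -3.2] M [ 0.05  0.4  -0.08] w 16.0
1.2 [array([366.09413915, 182.96772402]), array([322.2582075, 149.3319312])] [array([346.43235469, 173.3360305 ]), array([204.7166526 , 190.87509918])]
1.3 [array([372.52127963, 181.61826926]), array([327.68842942, 148.35340784])] [array([345.37691382, 164.86112167]), array([203.67819098, 182.39258534])]
1.4 [array([378.85038981, 180.94745915]), array([333.07455997, 147.94922444])] [array([344.28715742, 156.59991688]), array([202.87317694, 174.09079241])]
1.5 [array([385.00637822, 180.95263265]), array([338.35398968, 148.11663034])] [array([343.18024529, 148.67965978]), array([202.31273686, 166.09782194])]
```

View pics/p8.png

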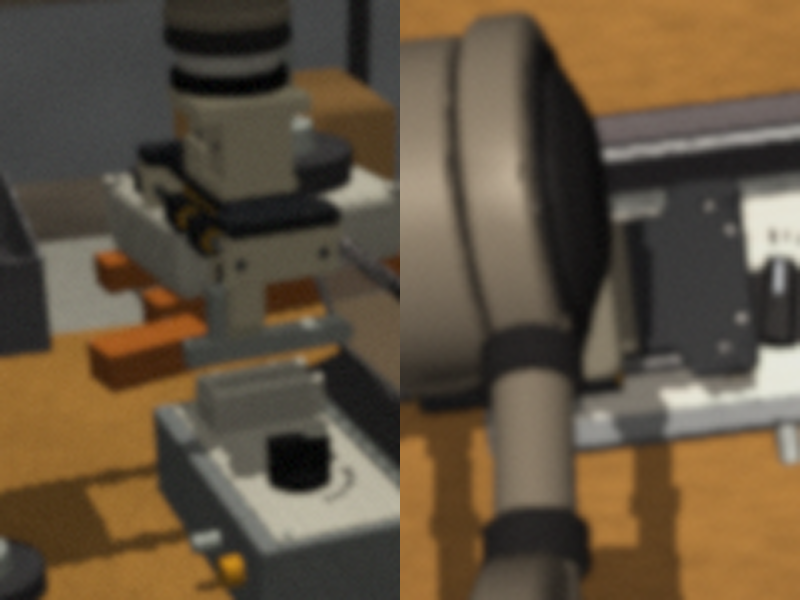

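Request:
arm_command(
  increments=[1,-3,0,3,0,1,-6,0,6,0,1,-9,0,9,0,1,-11,0,12,0,1,-13,0,14,0,1,-13,0,14,0,1,-13,0,14,0],
)

```text
time: 10.35
tool_pos: [602.4, 126.7, 123.1]
tcp_rot: [-3.141, -0.0, -3.048]
contact_force: [-1.8, 0.2, -1.4]
grip_width: 16.1
```

Run:
```python
from h import *
tp(); t=imaging.capture('top'); s=imaging.capture('side'); tp()
cv2.imwrite("pics/t9.png",t); cv2.imwrite("pics/s9.png",s)
o=np.zeros((600,800,3),np.uint8)
o[:,:400]=cv2.resize(s[120:240,275:355],(400,600),interpolation=cv2.INTER_CUBIC)
o[:,400:]=cv2.resize(t[120:240,270:350],(400,600),interpolation=cv2.INTER_CUBIC)
cv2.imwrite('pics/p9.png',o)
for th in(1.45,1.5,1.55,1.6,1.65): print(th,cover(th,130,38,-60,n='top'),cover(th,130,42,-60,n='top'),cover(th,130,38,-113,n='top'),cover(th,130,38,-113))
# predicted bar outline side: underside tail/nose edge near side y=65-8
```

```text
t 10.35 tcp panel [  1.81  64.89 123.14] yaw 185.39 F [-1.8  0.4 -1.4] M [ 0.02  0.12 -0.03] w 16.1
t 10.45 tcp panel [  1.79  64.86 123.22] yaw 185.38 F [-1.5 -0.  -1.6] M [0.05 0.15 0.03] w 15.9
1.45 [310.64399154 156.68177419] [310.32961695 154.15308712] [343.73476326 152.58953081] [381.95454206 180.86609312]
1.5 [310.16101464 152.76246298] [309.84991887 150.25680154] [343.18024529 148.67965978] [385.00637822 180.95263265]
1.55 [309.69274817 148.95632443] [309.38609701 146.48311319] [342.62575926 144.88475648] [387.99727517 181.20526592]
1.6 [309.24087505 145.27708753] [308.93979432 142.84544604] [342.07343363 141.21849211] [390.91897643 181.62163376]
1.65 [308.80696827 141.73761985] [308.51253622 139.35630047] [341.525354   137.69366841] [393.76361825 182.1988575 ]
```

View pics/p9.png

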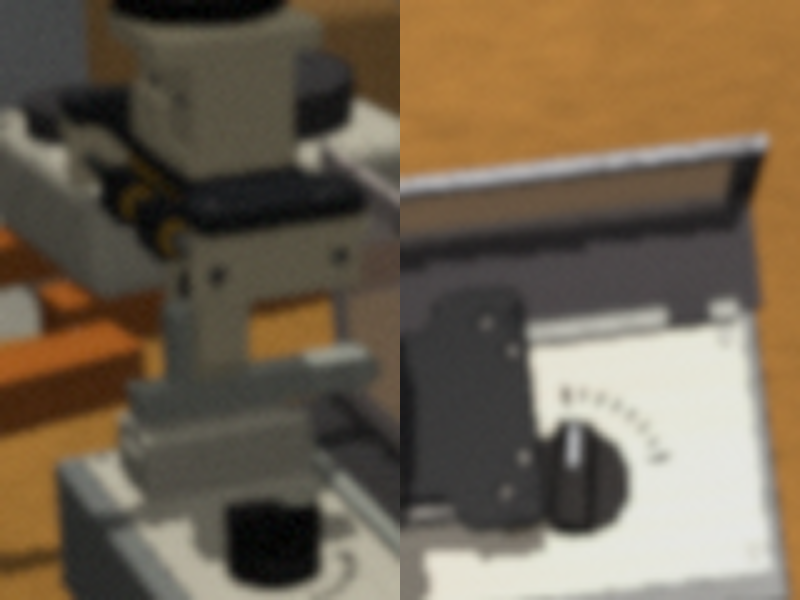

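Request:
arm_command(
  increments=[1,-2,0,0,0,1,-4,0,0,0,1,-5.7,0,0,0,1,-5.7,0,1,0,1,-5.7,0,2,0,1,-5.7,0,2,0],
)

```text
time: 11.2
tool_pos: [607.8, 127.2, 120.9]
tcp_rot: [-3.141, -0.001, -3.048]
contact_force: [-5.2, -0.4, -3.8]
grip_width: 15.8
```

Run:
```python
from h import *
tp(); t=imaging.capture('top'); tp()
cv2.imwrite("pics/t10.png",t)
a=cv2.imread("pics/t9.png")
# front-edge bright line: column profile near y=-60..-100, compare
for im in(a,t):
    r=[]
    for u in(305,315,325,335):
        col=im[125:175,u].astype(float).mean(1); r.append([u,125+int(col[:40].argmax()),np.round(col[max(col[:40].argmax()-3,0):col[:40].argmax()+4]).astype(int).tolist()])
    print(r)
for th in(1.5,1.55,1.6,1.65,1.7): print(th,*[np.round(cover(th,130,40,y,hx=51.5,n='top'),1) for y in(-50,-68,-84,-100)])
```

```text
t 11.2 tcp panel [  7.2   64.9  120.86] yaw 185.39 F [-5.2  0.1 -3.8] M [-0.1   1.08 -0.05] w 15.8
t 11.25 tcp panel [  7.2   64.86 120.89] yaw 185.38 F [-4.9 -0.2 -5. ] M [-0.06  1.17 -0.07] w 15.6
[[305, 152, [113, 124, 151, 168, 159, 121, 87]], [315, 151, [113, 129, 153, 162, 143, 107, 82]], [325, 150, [118, 135, 160, 166, 139, 95, 74]], [335, 148, [111, 119, 136, 151, 148, 120, 84]]]
[[305, 143, [116, 123, 141, 154, 142, 103, 57]], [315, 142, [115, 130, 152, 164, 143, 93, 51]], [325, 141, [118, 134, 160, 169, 140, 87, 50]], [335, 140, [116, 137, 162, 166, 133, 79, 44]]]
1.5 [303.7 151.4] [314.9 150. ] [324.8 148.7] [334.8 147.5]
1.55 [303.2 147.6] [314.4 146.2] [324.3 145. ] [334.3 143.7]
1.6 [302.8 143.9] [313.9 142.5] [323.8 141.3] [333.7 140.1]
1.65 [302.4 140.4] [313.5 139. ] [323.4 137.8] [333.2 136.6]
1.7 [302. 137.] [313.1 135.7] [322.9 134.5] [332.7 133.2]
```

Request:
arm_command(
  increments=[1,0,0,1,0,1,0,0,2,0,1,0,0,2.5,0,1,0,0,2.5,0,1,0,0,2.5,0],
)

```text
time: 11.88
tool_pos: [608.7, 127.3, 119.1]
tcp_rot: [-3.142, 0.001, -3.048]
contact_force: [-2.8, 0.4, -1.5]
grip_width: 15.7
```

```bash
cat >> h.py <<'E'
def edge():
    t=imaging.capture("top"); r=[]
    for u in(305,315,325,335):
        col=t[125:175,u].astype(float).mean(1)[:40]; i=col.argmax(); w=col[max(i-2,0):i+3]-col[max(i-2,0):i+3].min(); r.append(125+(np.arange(max(i-2,0),i+3)*w).sum()/w.sum())
    ths=np.arange(1.4,1.8,.01); q=[np.mean([np.interp(u,*np.array([cover(th,130,40,y,hx=51.5,n='top') for y in(-110,-40)])[::-1].T) for u in(305,315,325,335)]) for th in ths]
    print("theta~",round(float(np.interp(-np.mean(r),-np.array(q),ths)),3)); return t
E
python3 -c "
from h import *
tp(); edge(); tp()"
```

```text
t 11.875 tcp panel [  8.16  64.88 119.07] yaw 185.38 F [-2.8  0.7 -1.5] M [-0.03  0.36  0.05] w 15.7
theta~ 1.67
t 11.925 tcp panel [  8.14  64.89 119.06] yaw 185.39 F [-2.2 -0.  -1.6] M [ 0.02  0.39 -0.01] w 15.8
```

Request:
arm_command(
  increments=[1,0,0,1,0,1,0,0,2,0,1,0,0,2,0,1,0,0,2,0],
)

```text
time: 12.42
tool_pos: [608.4, 127.2, 116.8]
tcp_rot: [-3.142, 0.0, -3.048]
contact_force: [-1.5, -0.8, -0.1]
grip_width: 15.7
```

```bash
python3 -c "
from h import *
tp(); edge(); tp()"
```

```text
t 12.425 tcp panel [  7.82  64.9  116.81] yaw 185.38 F [-1.5 -0.6 -0.1] M [ 0.09  0.03 -0.03] w 15.7
theta~ 1.639
t 12.475 tcp panel [  7.78  64.88 116.78] yaw 185.38 F [-1.3  0.6 -1.1] M [ 0.02  0.01 -0.02] w 15.5
```

Request:
arm_command(
  increments=[1,0,0,1,0,1,0,0,2,0,1,0,0,3,0,1,0,0,3,0,1,0,0,3,0],
)

```text
time: 13.1
tool_pos: [608.2, 127.2, 113.6]
tcp_rot: [-3.142, -0.0, -3.048]
contact_force: [-0.8, -0.7, -2.2]
grip_width: 15.6
```

```bash
python3 -c "
from h import *
tp(); t=edge(); s=imaging.capture('side'); tp()
o=np.zeros((600,800,3),np.uint8)
o[:]=cv2.resize(s[175:235,290:370],(800,600),interpolation=cv2.INTER_CUBIC)
cv2.imwrite('pics/p10.png',o)"
```

```text
t 13.1 tcp panel [  7.63  64.9  113.56] yaw 185.39 F [-0.9 -0.6 -2.2] M [ 0.15 -0.07  0.06] w 15.6
theta~ 1.638
t 13.2 tcp panel [  7.61  64.88 113.54] yaw 185.38 F [-1.2 -0.2 -1.8] M [ 0.12 -0.14 -0.01] w 16.0
```

View pics/p10.png

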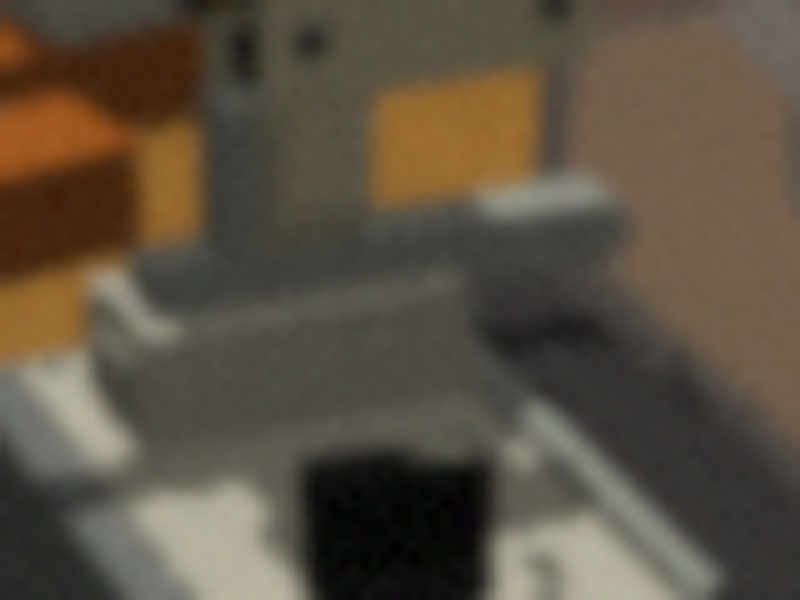

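The side view shows the tail inside the channel behind the end wall, with the lit wall top at (100–180, 280–330) in the crop, and the nose on the cover. I'll lower it to the floor.

Request:
arm_command(
  increments=[1,0,0,1.5,0,1,0,0,3,0,1,0,0,4,0,1,0,0,4.8,0,1,0,0,4.8,0,1,0,0,4.8,0],
)

```text
time: 13.95
tool_pos: [608.2, 127.2, 109.8]
tcp_rot: [-3.141, 0.001, -3.048]
contact_force: [-4.2, -0.3, 6.1]
grip_width: 16.0
```

```bash
python3 -c "
from h import *
tp(); t=edge(); tp()"
```

```text
t 13.95 tcp panel [  7.62  64.89 109.75] yaw 185.39 F [-4.2  0.1  6.1] M [ 0.05  0.33 -0.02] w 16.0
theta~ 1.765
t 14.0 tcp panel [  7.62  64.9  109.73] yaw 185.39 F [-3.1  0.4  4.6] M [0.03 0.34 0.01] w 15.9
```

Request:
arm_command(
  increments=[1,0.5,0,-0.4,0,1,1.0,0,-0.4,0,1,1.5,0,-0.4,0,1,1.5,0,-0.4,0],
)

```text
time: 14.5
tool_pos: [608.0, 127.2, 109.8]
tcp_rot: [-3.142, 0.003, -3.048]
contact_force: [4.8, 1.1, 1.2]
grip_width: 15.7
```

```bash
python3 -c "
from h import *
tp(); t=edge(); tp()
for u in(305,315,325,335): print(t[128:150,u].mean(1).round().astype(int))"
```

```text
t 14.5 tcp panel [  7.42  64.91 109.77] yaw 185.38 F [4.9 0.7 1.2] M [ 0.25 -1.08 -0.04] w 15.7
theta~ 1.653
t 14.55 tcp panel [  7.46  64.88 109.76] yaw 185.38 F [5.9 0.8 1.7] M [ 0.23 -1.08  0.02] w 15.9
[121 122 122 121 121 120 119 117 115 116 115 118 132 141 122  78  43  48
  73  89  94  95]
[114 116 114 116 117 117 117 114 114 117 134 150 150 116  65  36  50  75
  90  94  94  94]
[114 112 113 114 115 113 112 112 119 130 139 136 105  58  41  63  85  93
  94  94  94  94]
[115 113 114 113 113 113 114 115 114 105  86  63  37  34  53  65  68  63
  62  58  60  62]
```

The tail is against the wall (+5 N) and the bar is on the floor, with the cover near 1.65. I'll release it.

Request:
arm_command(
  increments=[1,-0.5,0,0,0,0.7,-0.5,0,0,0,0.7,-0.5,0,0,0,0.6,-0.5,0,0,0,0.5,-0.5,0,0,0,0.5,-0.5,0,0,0,0.5,-0.5,0,-10,0,0.5,-0.5,0,-30,0,0.5,-0.5,0,-60,0,0.5,-0.5,0,-90,0,0.5,-0.5,0,-90,0,0.5,-0.5,0,-90,0],
)

```text
time: 16.05
tool_pos: [606.8, 127.1, 198.8]
tcp_rot: [-3.141, -0.001, -3.048]
contact_force: [-1.0, 0.4, -0.9]
grip_width: 45.8
```

```bash
python3 -c "
from h import *
tp(); t=edge(); s=imaging.capture('side'); tp()
cv2.imwrite('pics/t11.png',t)
# knob offset position: target grip 10 mm toward -x from axis
for p in((-5,-35),(-15,-35)): print(pan(*p)); rel(*pan(*p),200,185.4)
o=np.zeros((600,800,3),np.uint8)
o[:,:400]=cv2.resize(s[130:250,280:360],(400,600),interpolation=cv2.INTER_CUBIC)
o[:,400:]=cv2.resize(t[120:270,260:360],(400,600),interpolation=cv2.INTER_CUBIC)
cv2.imwrite('pics/p11.png',o)"
```

```text
t 16.05 tcp panel [  6.23  64.9  198.8 ] yaw 185.38 F [-0.9  0.5 -0.9] M [ 0.06 -0.17 -0.01] w 45.8
theta~ 1.643
t 16.15 tcp panel [  5.97  64.9  198.02] yaw 185.38 F [-0.  -0.1 -1.2] M [ 0.12 -0.15  0.02] w 45.9
[605.01598114  26.58478967]
row [ 1.094e+01 -9.991e+01 -1.980e+00 -2.000e-02]
[595.0603615   25.64370654]
row [ 2.094e+01 -9.991e+01 -1.980e+00 -2.000e-02]
```

View pics/p11.png

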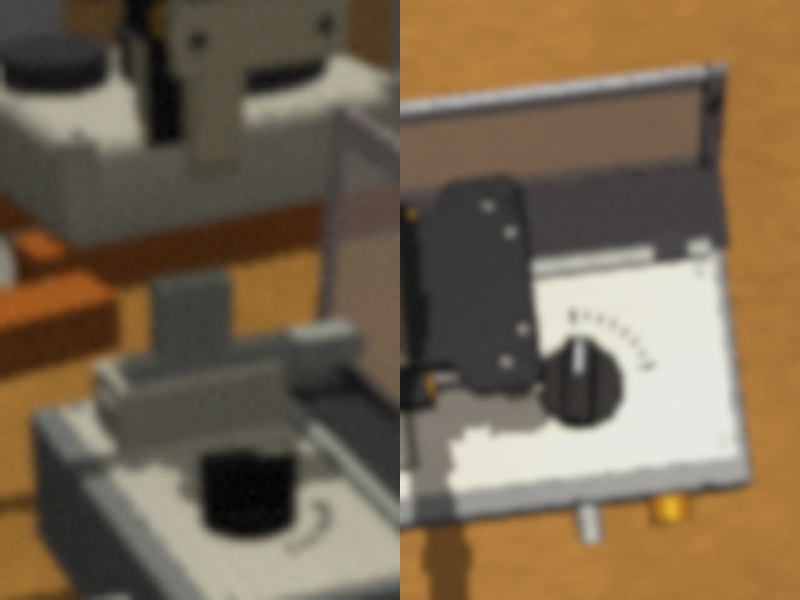

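The bar lies in the channel and the cover rests on its nose (about 1.64) with the robot clear. The knob bar is along panel x, with its centre at px (305,215). Next I'll go over the knob.

Request:
arm_command(
  increments=[0.5,5,-25,0,0,0.5,12,-50,0,0,0.5,18,-75,0,0,0.5,22,-99,0,0,0.5,22,-99,0,0,0.5,22,-99,30,0,0.5,22,-99,60,0,0.5,22,-99,85,0,0.5,22,-99,100,0,0.5,22,-99,108,0,0.5,22,-99,112,0,0.5,22,-99,114,0,0.5,22,-99,114,0],
)

```text
time: 17.77
tool_pos: [594.9, 26.5, 85.8]
tcp_rot: [-3.141, 0.001, -3.048]
contact_force: [0.4, -0.7, 0.1]
grip_width: 46.1
```

```bash
python3 -c "
from h import *
tp()"
```

```text
t 17.775 tcp panel [-15.13 -34.16  85.77] yaw 185.38 F [ 0.4 -0.8  0.1] M [ 0.12 -0.16  0.  ] w 46.1
```

Request:
arm_command(
  increments=[0.5,0.5,0,2,0,0.5,1,0,3,0,0.8,1,0,3,0,1,1,0,3,0,1,1,0,3,0,1,1,0,3,0,1,1,0,3,0,1,1,0,3,0,1,1,0,3,0,1,1,0,3,0],
)

```text
time: 19.02
tool_pos: [593.4, 26.6, 82.3]
tcp_rot: [3.141, -0.0, -3.048]
contact_force: [-2.4, 1.9, 3.0]
grip_width: 13.9
```

```bash
python3 -c "
from h import *
tp()"
```

```text
t 19.025 tcp panel [-16.55 -33.93  82.32] yaw 185.39 F [-2.2  2.1  3. ] M [ 0.5   0.27 -0.08] w 13.9
```

Request:
arm_command(
  increments=[1,0,1,0,5,1,-0.2,2.1,0,10,1,-0.4,3.1,0,15,1,-0.7,4.1,0,20,1,-1.1,5.1,0,25,1,-1.6,6,0,30,1,-2.2,6.9,0,35,1,-2.8,7.7,0,40,1,-2.8,7.7,0,40],
)

```text
time: 20.15
tool_pos: [595.4, 32.7, 82.3]
tcp_rot: [-3.139, 0.001, 2.536]
contact_force: [-1.9, -5.1, 2.1]
grip_width: 14.0
```

```bash
python3 -c "
from h import *
tp();edge();tp()"
```

```text
t 20.15 tcp panel [-13.96 -28.04  82.33] yaw 145.33 F [-2.4 -4.9  2.1] M [-0.77  0.37 -0.13] w 14.0
theta~ 1.643
t 20.2 tcp panel [-13.99 -28.05  82.31] yaw 145.36 F [-2.5 -4.4  2.3] M [-0.85  0.3  -0.13] w 13.7
```

Request:
arm_command(
  increments=[1,0,1,0,5,1,-0.2,2.1,0,10,1,-0.4,3.1,0,15,1,-0.7,4.1,0,20,1,-1.1,5.1,0,25,1,-1.6,6,0,30,1,-1.6,6,0,30],
)

```text
time: 21.08
tool_pos: [599.2, 35.7, 82.3]
tcp_rot: [-3.137, 0.002, 2.013]
contact_force: [-6.3, -7.4, 4.8]
grip_width: 14.1
```

```bash
python3 -c "
from h import *
tp();edge();tp()"
```

```text
t 21.075 tcp panel [ -9.92 -25.34  82.29] yaw 115.33 F [-7.  -6.8  4.8] M [-1.43  0.94 -0.18] w 14.1
theta~ 1.643
t 21.125 tcp panel [ -9.94 -25.35  82.28] yaw 115.36 F [-7.3 -7.8  5.1] M [-1.42  0.88 -0.21] w 13.7
```

Request:
arm_command(
  increments=[1,0,0.5,0,3,1,0,1,0,5,1,0,1.5,0,7,1,-0.2,1.8,0,9,1,-0.2,1.8,0,9],
)

```text
time: 21.75
tool_pos: [600.6, 36.2, 82.3]
tcp_rot: [-3.137, 0.003, 1.856]
contact_force: [-8.1, -9.1, 6.1]
grip_width: 13.7
```

```bash
python3 -c "
from h import *
tp();edge();tp()"
```

```text
t 21.75 tcp panel [ -8.54 -24.98  82.28] yaw 106.36 F [-8.9 -8.3  6.1] M [-1.5   1.16 -0.04] w 13.7
theta~ 1.643
t 21.8 tcp panel [ -8.55 -24.99  82.27] yaw 106.38 F [-8.5 -8.9  6.5] M [-1.56  1.17 -0.11] w 13.8
```

Request:
arm_command(
  increments=[1,0,0.2,0,1,1,0,0.3,0,2,1,0,0.3,0,2,1,0,0.3,0,2],
)

```text
time: 22.3
tool_pos: [600.7, 36.2, 82.3]
tcp_rot: [-3.137, 0.003, 1.823]
contact_force: [-8.1, -9.6, 5.4]
grip_width: 13.8
```

```bash
python3 -c "
from h import *
tp();tp()"
```

```text
t 22.3 tcp panel [ -8.4  -25.05  82.27] yaw 104.44 F [-9.  -8.8  5.4] M [-1.64  1.26  0.38] w 13.8
t 22.3 tcp panel [ -8.4  -25.05  82.27] yaw 104.44 F [-9.  -8.8  5.4] M [-1.64  1.26  0.38] w 13.8
```

The wrist moment jumped to +0.38 N m at 81° of turn and the motion stopped, so the knob is at its end stop. I'll release and retreat upward, then towards the robot.

Request:
arm_command(
  increments=[0.8,0,0.3,0,2,0.6,0,0.3,0,2,0.6,0,0.3,0,2,0.6,0,0.3,0,2,0.6,0,0.3,-10,2,0.6,0,0.3,-40,2,0.6,0,0.3,-80,2,0.6,0,0.3,-130,2,0.6,0,0.3,-180,2,0.6,0,-30,-200,2,0.6,0,-80,-200,2,0.6,0,-140,-200,2,0.6,0,-180,-200,2,0.6,0,-180,-200,2],
)

```text
time: 24.05
tool_pos: [426.3, -5.9, 283.6]
tcp_rot: [3.14, 0.001, 1.786]
contact_force: [-0.5, -0.3, 0.2]
grip_width: 37.0
```

```bash
python3 -c "
from h import *
tp(); t=edge(); s=imaging.capture('side'); tp()
o=np.zeros((600,800,3),np.uint8)
o[:,:400]=cv2.resize(s[100:280,250:370],(400,600),interpolation=cv2.INTER_CUBIC)
o[:,400:]=cv2.resize(t[120:270,260:360],(400,600),interpolation=cv2.INTER_CUBIC)
cv2.imwrite('pics/p12.png',o)
a=cv2.imread('pics/top0.png'); d=cv2.absdiff(a,t).max(2)
for n,r in dict(driver=(120,155,365,470),wrench=(170,203,382,475),ring=(268,308,497,535),mallet=(308,360,380,455),block=(205,268,105,150),gear=(300,345,268,312),socket=(330,358,203,232)).items(): print(n,int((d[r[0]:r[1],r[2]:r[3]]>60).sum()))"
```

```text
t 24.05 tcp panel [-186.02  -50.48  283.64] yaw 102.33 F [-0.5 -0.3  0.2] M [-0.01 -0.16 -0.05] w 37.0
theta~ 1.643
t 24.15 tcp panel [-183.56  -50.55  283.33] yaw 102.37 F [ 0.3 -0.4  0.1] M [ 0.   -0.1  -0.03] w 36.8
driver 0
wrench 0
ring 0
mallet 729
block 0
gear 693
socket 49
```

View pics/p12.png

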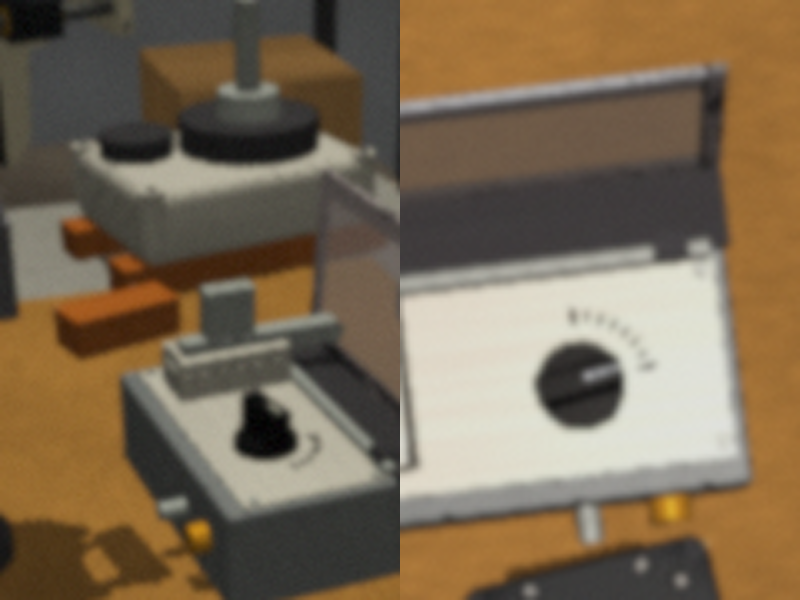

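```bash
python3 -c "
from h import *
ticket.close_job()"
```

```text
the job is handed in; nothing more can be done
```

The job is done and handed in at about 24 s of the 72 s allowed. The cover is propped on the stay bar, the knob is turned clockwise to its stop, and the robot is clear of everything.

- **Stay bar and cover:** I pushed the cover up with the bar's nose, lowered the bar into the channel by feel and pulled it back until the tail met the end wall at about 5 N. The last pictures put the cover at about 1.64 rad. That value didn't change through the knob turn or after release.
- **Knob:** I gripped it at the fixed 30 N and turned it 81° clockwise. The turning moment then jumped from −0.1 to +0.38 N m and the motion stopped. The last picture shows the pointer at the last dial mark.
- **Other things on the bench:** driver, wrench, bearing and block show no change from the first picture. Mallet and gear, and slightly the socket, did differ. I put that down to the arm and its shadow, since the arm never worked near them, but I couldn't check them directly.
- **One odd reading:** while lowering the bar, one camera estimate gave the cover at 1.765 rad, just past the hinge stop at 1.75. The force then was only about 4 N, and it read 1.65 after I eased back. I took it as measurement noise, but a light touch on the hinge stop can't be ruled out.

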